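# Sort the hub hardware by kind and thread hand

### The arm

A 6-joint arm with a two-finger parallel gripper is mounted at the origin on the work surface. World frame = base frame: x ahead of the robot, y to its left, z up, the work surface at z = 0. Lengths are in mm, angles in rad, forces in N, time in s.
With the tool pointing down it reaches from about 400 to 925 mm from the base axis. Payload 12.5 kg.
Tool frame: the origin (TCP) lies midway between the tips of the shut fingers; the grasp point (between the pads) lies 19 mm behind it; z points along the fingers, y is the line along which they close (so a half turn about z gives the same grasp; the last joint's range is limited). The gripper opens to 95 mm and grips with 3 to 60 N. Pads are 20 mm wide; open, the fingers measure 119 mm over their backs; the gripper's body (75 mm by 180 mm) begins 59 mm behind the grasp point.
Start: joints at [1.172, 0.491, 1.559, -0, 1.092, -0.106], TCP at [180.379, 598.423, 214.661] pointing down, gripper open.
Joint ranges: [-3.1, 3.1], [-0.84, 2.19], [0.05, 2.79], [-1.13, 4.28], [0.06, 2.93], [-2.69, 2.69]. Speed limits (rad/s): [2.22, 2.22, 2.79, 3.14, 3.14, 3.14].

### API

Orientations are given as [roll, pitch, yaw] about the fixed x, y, z axes, in that order (R = Rz(yaw) Ry(pitch) Rx(roll)).
In Python, from cell import * gives the robot as it stands. The module is installed in compiled form; this text tells all that it offers.
- The arm moves only by the tool arm_command, never from a script. Its arguments are lists of equal length, an entry for each row: "delta_pos": the shift along the world's x, y, z in units of 250 mm (1.0 is 250 mm), a list of three; "delta_rot": the turn, a rotation vector about the world's x, y, z in units of 90 degrees (1.0 is 90 degrees), a list of three; "claw": the closure, from 0 (fully open) to 1 (shut). In form: {"delta_pos": [[tx, ty, tz], ...], "delta_rot": [[wx, wy, wz], ...], "claw": [claw, ...]}. A call has exactly 5 rows; each row is the pose to reach, as a shift and turn from the pose commanded when the call began; what a row does not reach only later rows make up. A row lasts 1/12 s, in which the tool goes at most 41.7 mm and 7.16 degrees, less where a joint would pass 70% of its speed; a pose out of reach is approached as far as the arm can. A call with a number of a shift or a turn outside -1 to 1 is refused whole. A call with a gripper value outside its range is refused whole. The fingers move at their own pace and stop on an object; the grip force is fixed at half the most. Time passes only in rows, so rows that repeat a pose let the fingers close, or fill a call up. It gives the time, the measured TCP pose, the force, the opening and the grip force at its end, in the units of the state.
- state(): the state, without advancing time (a new reading comes with each control period).
- read_camera(name): name is "side" or "top"; returns the picture (420x560x3 uint8, red, green, blue); there is no depth.
- calibration(name): a dict with "camera_matrix" (3x3 intrinsics, pixels), "T" (4x4, takes a point from camera to world coordinates). Camera axes: x right, y down, z forward; pixel columns grow to the right and rows downward; lengths in mm; the calibration is good to about 2 mm. A picture is of the moment at which its call begins. calibration takes no time and is no camera call.
- job_done(): hands the job in; it is judged then, once.
The state is a dict: "t": time; "joints": joint angles; "qvel": joint speeds; "tau": joint torques, N m; "eef_pos": TCP position; "tcp_rot": TCP orientation; "ft_force": force on the tool from outside, world axes, zero at the start; "moment": the same for the moment, N m; "opening": opening from 0.0 (shut) to 1.0 (fully open); "grip_force": force on a finger pad.
Only numpy, scipy, OpenCV 4.12 (cv2) and the standard library are available. Lean on these libraries where they do the work, as an engineer would, in place of code of your own. Each camera call takes 0.05 s, during which the arm holds its last target. There are 200 camera calls.

### The job

Clear the mixed hardware off the inspection bench into the places where it belongs: the left-hand-threaded bolt (red tip) into the red tray and the two plain right-hand bolts into the blue tray, each bolt standing upright on its head and one to a compartment. Put the brass lock nut over the post of the nut stand so that it lies flat on the base, and lay the silver double-ended plug gauge flat on the floor of the oak tray. Leave the small dark setting ring where it lies, and let go of everything at the end.

Things in the scene. Friction and masses are not known exactly. Their poses are not given: they have to be found in the camera images.
- bolt_left: Hub bolt standing upright on its hexagonal head (head 32 mm across flats, 14 mm high, underneath; threaded shank 16 mm in diameter above it; 78 mm high in all). Origin: centre of the head's flat underside; z runs up the shank. Left-hand thread: the top 14 mm of the shank is painted red and so is the upper face of the head. About 0.16 kg.
- bolt_right_a: Hub bolt standing upright on its hexagonal head (head 32 mm across flats, 14 mm high, underneath; threaded shank 16 mm in diameter above it; 78 mm high in all). Origin: centre of the head's flat underside; z runs up the shank. Right-hand thread: bare steel all over. About 0.16 kg.
- bolt_right_b: Hub bolt standing upright on its hexagonal head (head 32 mm across flats, 14 mm high, underneath; threaded shank 16 mm in diameter above it; 78 mm high in all). Origin: centre of the head's flat underside; z runs up the shank. Right-hand thread: bare steel all over, the twin of bolt_right_a (they are interchangeable). About 0.16 kg.
- lock_nut: Brass ring-shaped lock nut lying flat, 54 mm outside diameter, 36 mm bore, 14 mm high, about 0.14 kg. Origin: centre of its underside; z up along the bore.
- plug_gauge: Silver double-ended thread plug gauge lying on the bench, 100 mm long: a knurled octagonal grip 22 mm thick and 60 mm long in the middle, with a 16 mm threaded plug 20 mm long at either end; it does not roll by itself. Origin: the middle of its axis, 11 mm above what it lies on; x runs along its length. About 0.18 kg.
- red_tray: Red plastic tray for left-hand bolts, with two open compartments side by side along its y axis, each 56 x 56 mm inside, centred 30 mm either side of the tray's centre. Outside 64 (x) by 124 (y) mm, walls 20 mm high and 4 mm thick, floor 4 mm thick. Origin: centre of the underside. Fixed to the bench.
- blue_tray: Blue plastic tray for right-hand bolts, with two open compartments side by side along its y axis, each 56 x 56 mm inside, centred 30 mm either side of the tray's centre. Outside 64 (x) by 124 (y) mm, walls 20 mm high and 4 mm thick, floor 4 mm thick. Origin: centre of the underside. Fixed to the bench.
- oak_tray: Oak tray for the plug gauge, open on top, outside 143 (x, its long side) by 93 (y) mm, 15 mm high, walls and floor 4 mm thick. Origin: centre of the underside. Fixed to the bench.
- nut_post: Nut stand: dark round steel base 68 mm across and 8 mm high with an upright steel post 18 mm in diameter, its tapered top 52 mm above the bench. Origin: centre of the base's underside, on the post's axis. Fixed to the bench.
- setting_ring: Bystander, to be left alone: a small dark steel setting ring lying flat in the middle of the bench, 38 mm outside diameter, 22 mm bore, 12 mm high, loose, 0.07 kg. Origin: centre of its underside.

How it is judged:
By the outcome, as a careful person would: the job done as asked, in the order asked, and still so for the second after the job is handed in, with the robot touching nothing.
It also fails if it takes over 128 s, if anything falls off the work surface, if the arm or the gripper's body presses on something with over 40 N, if the wrist force passes 120 N, or if a joint passes its speed limit or range.

## Working session

There is one attempt and no reset: what is moved stays moved. The work goes in short steps, Python scripts to look and compute and a tool call to move; the robot and the scene stay as the last step left them, time stands still between calls to the robot, and variables do not carry over. Pictures are saved under pics/ and viewed, at most 17 in all, crops included, and the job is handed in when it is done.

Besides the shell and the picture viewer there is one more tool, called after ">>>" as name(argument=value, ...) on one line, values as JSON. arm_command: Moves the arm, as the interface text tells. Shifts and turns lie within -1 to 1; 1 stands for 250 mm of shift or 90 degrees of turn. Its arguments: {"type":"object","properties":{"delta_pos":{"type":"array"},"delta_rot":{"type":"array"},"claw":{"type":"array"}},"required":["delta_pos","delta_rot","claw"]}

```bash
mkdir -p pics; python3 - <<'E'
from cell import *
import cv2
for n in("top","side"):
    cv2.imwrite(f"pics/{n}0.png",cv2.resize(read_camera(n)[:,:,::-1],(800,600),interpolation=cv2.INTER_CUBIC))
    c=calibration(n);print(n,c["camera_matrix"].round(1).tolist(),c["T"].round(4).tolist())
print(state())
E
```

```text
top [[385.6, 0.0, 282.1], [0.0, 385.6, 208.8], [0.0, 0.0, 1.0]] [[-0.0127, -0.9953, 0.0957, 422.5273], [-0.9999, 0.0116, -0.0119, 21.6353], [0.0107, -0.0958, -0.9953, 1050.8825], [0.0, 0.0, 0.0, 1.0]]
side [[425.5, 0.0, 274.3], [0.0, 425.5, 207.3], [0.0, 0.0, 1.0]] [[0.7637, -0.3035, 0.5697, -45.4951], [-0.6454, -0.379, 0.6632, -665.8103], [0.0146, -0.8742, -0.4853, 523.381], [0.0, 0.0, 0.0, 1.0]]
{'t': 0.1, 'joints': array([ 1.17239890e+00,  4.91452814e-01,  1.55938358e+00,  2.24312667e-05,
        1.09169945e+00, -1.05629581e-01]), 'qvel': array([-4.76884573e-04, -1.95169043e-03, -2.00462793e-03, -5.15721573e-05,
       -2.34646241e-05, -2.19992482e-03]), 'tau': array([ 2.19567948e-03, -6.13626194e+01, -2.58602035e+01,  6.93164254e-02,
        4.71177232e-02, -3.47017613e-05]), 'eef_pos': array([180.28499031, 598.21136673, 214.15075234]), 'tcp_rot': array([-3.14065682e+00, -1.19228124e-04,  2.84881440e+00]), 'ft_force': array([-0.07775129,  0.05174498, -0.2841958 ]), 'moment': array([ 0.01231193, -0.03045588,  0.0034568 ]), 'grip_force': 0.0, 'opening': 1.0019902540240895}
```

View pics/top0.png

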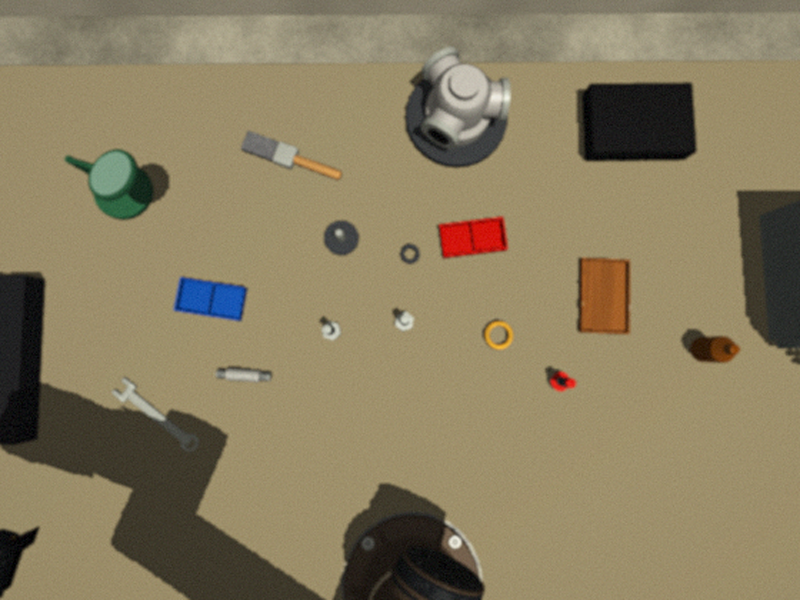

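View pics/side0.png

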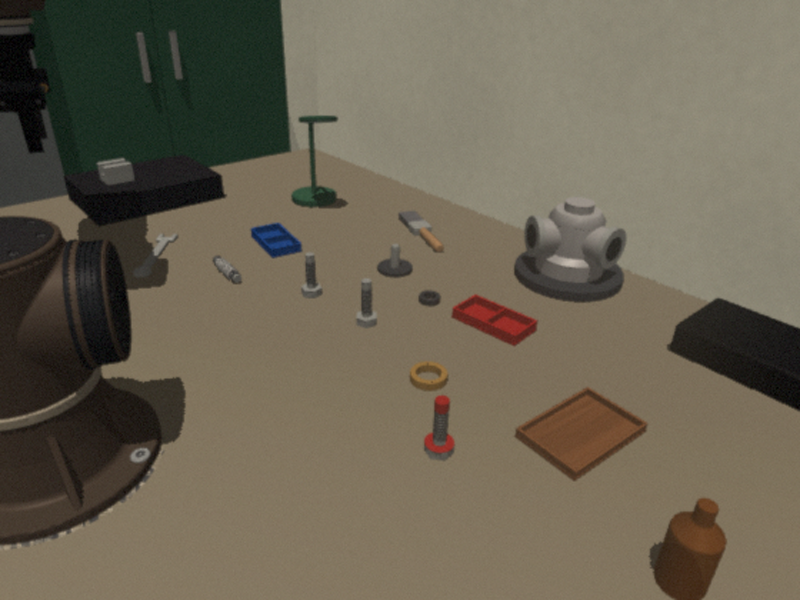

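Top view (800×600): red bolt about (562,381), plain bolts (331,330) and (404,320), nut (498,335), gauge (244,375), post (341,237), red tray (473,237), blue tray (211,299), oak tray (604,295), ring (410,253). I'll enlarge for precision.

```bash
python3 - <<'E'
from cell import *
import cv2
im=read_camera("top")[:,:,::-1]; cv2.imwrite("pics/raw.png",im)
for i,c in enumerate((115,270)):
    o=cv2.resize(im[145:285,c:c+190],None,fx=4,fy=4,interpolation=cv2.INTER_CUBIC)
    o=cv2.convertScaleAbs(o,alpha=1.3)
    for k in range(0,190,20): cv2.putText(o,str(c+k),(4*k,8),0,.33,(255,255,255));cv2.line(o,(4*k+2,10),(4*k+2,16),(255,255,255))
    for k in range(5,140,20): cv2.putText(o,str(145+k),(0,4*k+2),0,.33,(255,255,255));cv2.line(o,(24,4*k+2),(30,4*k+2),(255,255,255))
    cv2.imwrite(f"pics/c{i}.png",o)
E
```

```text
(no output)
```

View pics/c0.png

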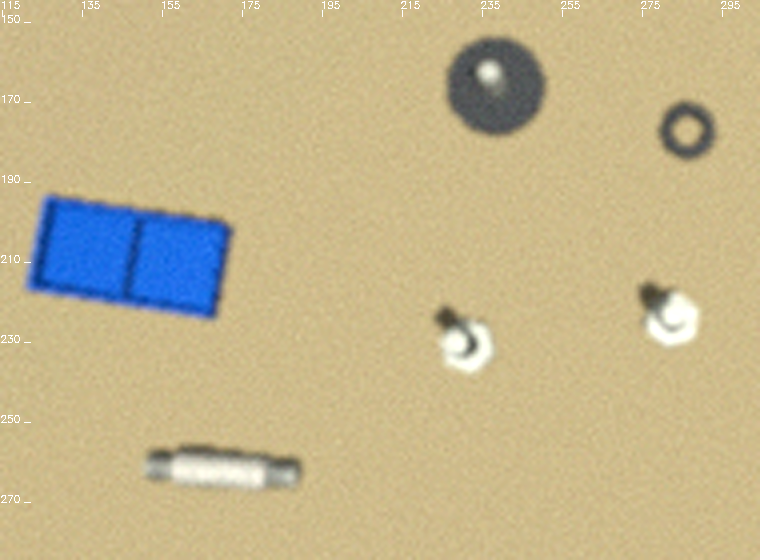

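View pics/c1.png

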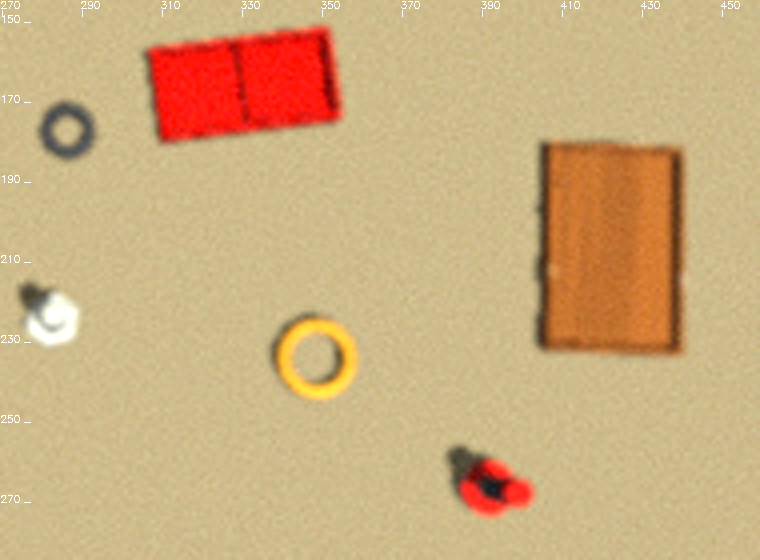

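Left crop: blue tray corners (48,196),(231,224),(213,319),(27,288); post base (496,86), tip (489,71); bolts' heads (467,346),(672,319); gauge ends (146,465),(301,473). Right crop: red tray (149,48),(328,28),(340,119),(163,141); oak (543,143),(683,149),(682,353),(543,348); nut (317,358); red bolt head (489,488), tip (518,492).

```bash
cat >h.py <<'E'
from cell import *
import numpy as np
def w(cam,u,v,z):
    c=calibration(cam);T=c["T"];d=T[:3,:3]@np.linalg.solve(c["camera_matrix"],[u,v,1.])
    return T[:3,3]+d*(z-T[2,3])/d[2]
def crop(c,x,y,z): return w("top",c+(x+.5)/4-.5,145+(y+.5)/4-.5,z)[:2]
def side(x,y,z): return w("side",(x+.5)*.7-.5,(y+.5)*.7-.5,z)[:2]
E
python3 - <<'E'
from h import *
P={"postbase":(115,496,86,8),"posttip":(115,489,71,52),"ring":(115,687,130,12),"Ahead":(115,467,346,14),"Atip":(115,456,343,78),"Bhead":(115,672,319,14),"Btip":(115,675,315,78),"Rhead":(270,489,488,14),"Rtip":(270,518,492,78),"nut":(270,317,358,14),"g1":(115,146,465,11),"g2":(115,301,473,11)}
for k,v in P.items(): print(k,crop(*v).round(1))
for n,c,z,q in(("blue",115,20,[(48,196),(231,224),(213,319),(27,288)]),("red",270,20,[(149,48),(328,28),(340,119),(163,141)]),("oak",270,15,[(543,143),(683,149),(682,353),(543,348)])):
    p=np.array([crop(c,x,y,z) for x,y in q]);m=p.mean(0)
    a=p[1]+p[2]-p[0]-p[3];print(n,m.round(1),"img-horizontal axis",(a/2).round(1),np.degrees(np.arctan2(a[1],a[0])).round(1),p.round(0).tolist())
for n,x,y,z in(("Atip",310,255,78),("Btip",366,281,78),("Rtip",442,399,78),("nut",429,373,14),("posttip",395,246,52)):print("side",n,side(x,y,z).round(1))
E
```

```text
postbase [641.7 126.9]
posttip [642.5 127. ]
ring [609.   -3.6]
Ahead [463.5 146.1]
Atip [463.  145.3]
Bhead [480.    8.3]
Btip [478.9   7.2]
Rhead [ 363.5 -282.1]
Rtip [ 364.4 -281.5]
nut [ 451.6 -169.5]
g1 [387.1 360. ]
g2 [380.4 256.9]
blue [525.8 370.6] img-horizontal axis [ -21.3 -123.4] -99.8 [[567.0, 426.0], [547.0, 303.0], [483.0, 314.0], [506.0, 439.0]]
red [ 638.  -124.9] img-horizontal axis [  13.2 -121.5] -83.8 [[663.0, -60.0], [676.0, -183.0], [613.0, -189.0], [599.0, -68.0]]
oak [ 523.7 -372.4] img-horizontal axis [ -4.9 -94.8] -92.9 [[596.0, -328.0], [591.0, -424.0], [452.0, -416.0], [456.0, -322.0]]
side Atip [461.9 142.4]
side Btip [477.6   7. ]
side Rtip [ 364.3 -280.6]
side nut [ 449.6 -172.1]
side posttip [638.1 124. ]
```

>>> arm_command(delta_pos=[[0.12,-0.096,0],[0.24,-0.192,0],[0.36,-0.288,0],[0.48,-0.384,0],[0.6,-0.48,0]], delta_rot=[[0,0,-0.066],[0,0,-0.132],[0,0,-0.198],[0,0,-0.264],[0,0,-0.33]], claw=[0,0,0,0,0])

```text
t: 0.57
eef_pos: [331.4, 477.1, 214.5]
tcp_rot: [-3.141, 0.0, 2.326]
ft_force: [0.7, -0.4, 0.4]
opening: 1.001
grip_force: 0.0
```

>>> arm_command(delta_pos=[[0.096,-0.12,0],[0.192,-0.24,0],[0.288,-0.36,0],[0.384,-0.48,0],[0.48,-0.6,0]], delta_rot=[[0,0,-0.066],[0,0,-0.132],[0,0,-0.198],[0,0,-0.264],[0,0,-0.33]], claw=[0,0,0,0,0])

```text
t: 0.98
eef_pos: [451.2, 326.7, 214.6]
tcp_rot: [-3.141, 0.0, 1.807]
ft_force: [1.2, 0.9, 0.1]
opening: 1.0
grip_force: 0.0
```

>>> arm_command(delta_pos=[[0.032,-0.152,0],[0.064,-0.304,0],[0.096,-0.456,0],[0.128,-0.608,0],[0.16,-0.76,0]], delta_rot=[[0,0,-0.039],[0,0,-0.078],[0,0,-0.117],[0,0,-0.156],[0,0,-0.195]], claw=[0,0,0,0,0])

```text
t: 1.4
eef_pos: [490.3, 136.6, 214.6]
tcp_rot: [-3.142, 0.0, 1.503]
ft_force: [1.5, 0.5, -0.3]
opening: 1.004
grip_force: 0.0
```

>>> arm_command(delta_pos=[[0,-0.152,0],[0,-0.304,0],[0,-0.456,0],[0,-0.608,0],[0,-0.76,0]], delta_rot=[[0,0,0],[0,0,0],[0,0,0],[0,0,0],[0,0,0]], claw=[0,0,0,0,0])

```text
t: 1.82
eef_pos: [490.0, -53.4, 214.7]
tcp_rot: [3.142, -0.0, 1.506]
ft_force: [0.6, 0.3, -0.3]
opening: 0.997
grip_force: 0.0
```

>>> arm_command(delta_pos=[[-0.048,-0.144,0],[-0.096,-0.288,0],[-0.144,-0.432,0],[-0.192,-0.576,0],[-0.24,-0.72,0]], delta_rot=[[0,0,0],[0,0,0],[0,0,0],[0,0,0],[0,0,0]], claw=[0,0,0,0,0])

```text
t: 2.23
eef_pos: [429.4, -233.2, 214.7]
tcp_rot: [3.142, -0.0, 1.506]
ft_force: [0.8, 0.6, 0.2]
opening: 0.999
grip_force: 0.0
```

>>> arm_command(delta_pos=[[-0.08,-0.06,-0.08],[-0.16,-0.12,-0.16],[-0.22,-0.17,-0.22],[-0.264,-0.2,-0.26],[-0.264,-0.2,-0.26]], delta_rot=[[0,0,0],[0,0,0],[0,0,0],[0,0,0],[0,0,0]], claw=[0,0,0,0,0])

```text
t: 2.65
eef_pos: [362.3, -282.0, 148.0]
tcp_rot: [-3.139, -0.002, 1.504]
ft_force: [1.1, 0.3, 0.2]
opening: 0.998
grip_force: 0.0
```

>>> arm_command(delta_pos=[[0,0,-0.12],[0,0,-0.24],[0,0,-0.36],[0,0,-0.44],[0,0,-0.475]], delta_rot=[[0,0,0],[0,0,0],[0,0,0],[0,0,0],[0,0,0]], claw=[0,0,0,0,0])

```text
t: 3.07
eef_pos: [364.4, -280.8, 29.1]
tcp_rot: [-3.14, -0.002, 1.506]
ft_force: [-0.5, 0.1, -0.4]
opening: 1.001
grip_force: 0.0
```

>>> arm_command(delta_pos=[[0,0,0],[0,0,0],[0,0,0],[0,0,0],[0,0,0]], delta_rot=[[0,0,0],[0,0,0],[0,0,0],[0,0,0],[0,0,0]], claw=[0.6,1,1,1,1])

```text
t: 3.48
eef_pos: [364.8, -281.9, 32.0]
tcp_rot: [3.14, 0.001, 1.506]
ft_force: [-0.9, -0.6, -0.9]
opening: 0.703
grip_force: 0.0
```

>>> arm_command(delta_pos=[[0,0,0],[0,0,0],[0,0,0],[0,0,0],[0,0,0]], delta_rot=[[0,0,0],[0,0,0],[0,0,0],[0,0,0],[0,0,0]], claw=[1,1,1,1,1])

```text
t: 3.9
eef_pos: [364.4, -281.6, 30.9]
tcp_rot: [3.142, -0.0, 1.506]
ft_force: [-0.6, 0.3, 0.7]
opening: 0.354
grip_force: 0.0
```

>>> arm_command(delta_pos=[[0,0,0],[0,0,0],[0,0,0],[0,0,0],[0,0,0]], delta_rot=[[0,0,0],[0,0,0],[0,0,0],[0,0,0],[0,0,0]], claw=[1,1,1,1,1])

```text
t: 4.32
eef_pos: [364.4, -281.6, 30.9]
tcp_rot: [3.142, -0.0, 1.506]
ft_force: [0.2, -1.1, -0.8]
opening: 0.162
grip_force: 30.0
```

>>> arm_command(delta_pos=[[0,0,0.02],[0,0,0.08],[0,0,0.16],[0,0,0.24],[0,0,0.28]], delta_rot=[[0,0,0],[0,0,0],[0,0,0],[0,0,0],[0,0,0]], claw=[1,1,1,1,1])

```text
t: 4.73
eef_pos: [364.6, -281.8, 103.0]
tcp_rot: [3.14, 0.001, 1.506]
ft_force: [0.4, -0.6, -1.6]
opening: 0.164
grip_force: 30.0
```

```bash
cat >>h.py <<'E'
import cv2
def shot(cam,u,v,name,W=190,H=140):
    im=read_camera(cam)[:,:,::-1];u=int(np.clip(u,0,560-W));v=int(np.clip(v,0,420-H))
    cv2.imwrite(f"pics/{name}.png",cv2.convertScaleAbs(cv2.resize(im[v:v+H,u:u+W],None,fx=4,fy=4,interpolation=cv2.INTER_CUBIC),alpha=1.3))
def px(cam,p):
    c=calibration(cam);q=np.linalg.inv(c["T"])@[*p,1];q=c["camera_matrix"]@q[:3];return q[:2]/q[2]
E
python3 - <<'E'
from h import *
s=state();print(s["eef_pos"],s["opening"],s["grip_force"])
u,v=px("side",s["eef_pos"]);shot("side",u-95,v-70,"grip1");print(u,v)
E
```

```text
[ 364.63230005 -281.79147515  102.98175773] 0.1639768263106497 29.99979168176651
310.7167766918254 267.2632956619052
```

View pics/grip1.png

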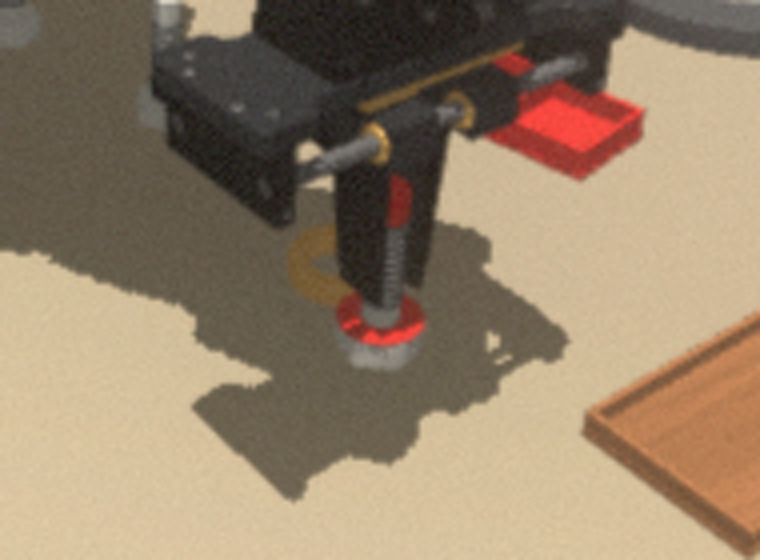

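```bash
python3 - <<'E'
from h import *
u0,v0=int(310.7-95),int(267.26-70)
for z in(72,86,136,150):
  for y in(-281.8,-291.8): print(z,y,((px("side",[364.6,y,z])-[u0,v0]+.5)*4).round(0))
E
```

```text
72 -281.8 [381. 343.]
72 -291.8 [398. 355.]
86 -281.8 [383. 316.]
86 -291.8 [400. 328.]
136 -281.8 [389. 216.]
136 -291.8 [407. 227.]
150 -281.8 [392. 187.]
150 -291.8 [410. 198.]
```

>>> arm_command(delta_pos=[[0.07,0.032,0],[0.17,0.078,0],[0.29,0.133,0],[0.42,0.192,0],[0.55,0.252,0]], delta_rot=[[0,0,0],[0,0,0],[0,0,0],[0,0,0],[0,0,0]], claw=[1,1,1,1,1])

```text
t: 5.2
eef_pos: [502.9, -217.7, 100.6]
tcp_rot: [-3.141, -0.0, 1.505]
ft_force: [-0.7, -0.4, -0.6]
opening: 0.165
grip_force: 30.0
```

>>> arm_command(delta_pos=[[0.13,0.06,0],[0.26,0.12,0],[0.38,0.174,0],[0.49,0.224,0],[0.556,0.254,0]], delta_rot=[[0,0,0],[0,0,0],[0,0,0],[0,0,0],[0,0,0]], claw=[1,1,1,1,1])

```text
t: 5.62
eef_pos: [643.0, -153.3, 100.1]
tcp_rot: [3.142, -0.0, 1.507]
ft_force: [-0.2, 0.6, -2.0]
opening: 0.163
grip_force: 30.0
```

>>> arm_command(delta_pos=[[0,0,0],[0,0,-0.05],[0,0,-0.1],[0,0,-0.15],[0,0,-0.18]], delta_rot=[[0,0,0],[0,0,0],[0,0,0],[0,0,0],[0,0,0]], claw=[1,1,1,1,1])

```text
t: 6.03
eef_pos: [639.2, -155.4, 53.4]
tcp_rot: [-3.139, -0.001, 1.505]
ft_force: [0.5, -0.5, -2.7]
opening: 0.164
grip_force: 30.0
```

>>> arm_command(delta_pos=[[0,0,-0.03],[0,0,-0.05],[0,0,-0.07],[0,0,-0.08],[0,0,-0.08]], delta_rot=[[0,0,0],[0,0,0],[0,0,0],[0,0,0],[0,0,0]], claw=[1,1,1,1,1])

```text
t: 6.45
eef_pos: [640.7, -155.1, 35.5]
tcp_rot: [-3.141, -0.0, 1.506]
ft_force: [-0.2, 0.3, -0.3]
opening: 0.162
grip_force: 30.0
```

```bash
python3 - <<'E'
from h import *
s=state();print(s["eef_pos"],s["opening"],s["ft_force"])
u,v=px("side",s["eef_pos"]);shot("side",u-95,v-70,"place1");print(u,v)
E
```

```text
[ 640.72443851 -155.07319614   35.46477728] 0.16227592381172465 [-0.20090626  0.34253602 -0.34015288]
356.7823307401747 218.22362600600704
```

View pics/place1.png

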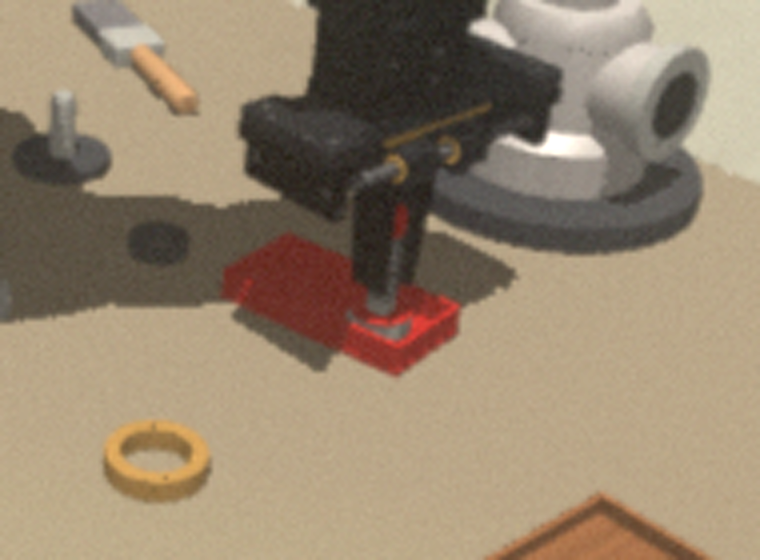

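The red bolt's head is inside the right compartment (380,325), leaning slightly; release lets it settle.

>>> arm_command(delta_pos=[[0,0,0],[0,0,0],[0,0,0],[0,0,0],[0,0,0]], delta_rot=[[0,0,0],[0,0,0],[0,0,0],[0,0,0],[0,0,0]], claw=[0.8,0.75,0.7,0.6,0.5])

```text
t: 6.92
eef_pos: [641.0, -155.1, 36.2]
tcp_rot: [3.141, 0.0, 1.506]
ft_force: [0.0, 0.2, -0.4]
opening: 0.385
grip_force: 0.0
```

>>> arm_command(delta_pos=[[0,0,0],[0,0,0.06],[0,0,0.16],[0,0,0.28],[0,0,0.4]], delta_rot=[[0,0,0],[0,0,0],[0,0,0],[0,0,0],[0,0,0]], claw=[0.5,0.5,0.5,0.5,0.5])

```text
t: 7.33
eef_pos: [640.6, -155.0, 136.7]
tcp_rot: [-3.141, -0.0, 1.506]
ft_force: [-0.1, -1.5, 0.6]
opening: 0.501
grip_force: 0.0
```

```bash
python3 - <<'E'
from h import *
s=state();print(s["eef_pos"],s["opening"],s["ft_force"])
u,v=px("side",[640,-155,35]);shot("side",u-95,v-70,"rel1");print(u,v)
E
```

```text
[ 640.57137973 -154.96037605  136.69494015] 0.5012474370727501 [-0.0767672  -1.48013759  0.64066392]
356.5267629696908 218.48867297011853
```

View pics/rel1.png

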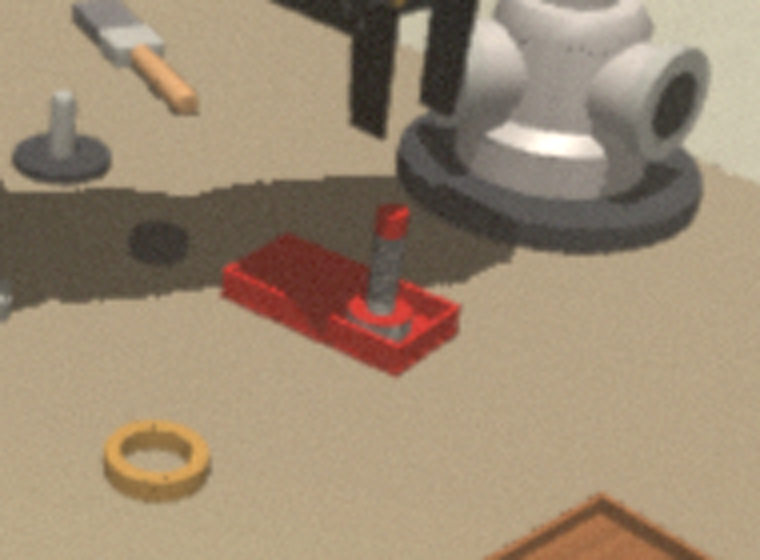

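Red bolt stands upright in its compartment. Now the first plain bolt at (479,7.5).

>>> arm_command(delta_pos=[[-0.07,0.07,0],[-0.14,0.14,0],[-0.2,0.2,0],[-0.26,0.26,0],[-0.324,0.325,0]], delta_rot=[[0,0,0],[0,0,0],[0,0,0],[0,0,0],[0,0,0]], claw=[0.5,0.5,0.5,0.5,0.5])

```text
t: 7.8
eef_pos: [559.2, -73.3, 136.0]
tcp_rot: [3.141, 0.0, 1.506]
ft_force: [0.7, 0.9, -0.2]
opening: 0.502
grip_force: 0.0
```

>>> arm_command(delta_pos=[[-0.07,0.07,0],[-0.16,0.16,0],[-0.26,0.26,0],[-0.324,0.325,0],[-0.324,0.325,0]], delta_rot=[[0,0,0],[0,0,0],[0,0,0],[0,0,0],[0,0,0]], claw=[0.4,0.4,0.4,0.4,0.4])

```text
t: 8.22
eef_pos: [475.7, 9.8, 136.0]
tcp_rot: [-3.14, -0.0, 1.508]
ft_force: [1.0, -0.5, 1.4]
opening: 0.6
grip_force: 0.0
```

>>> arm_command(delta_pos=[[0,0,-0.08],[0,0,-0.18],[0,0,-0.28],[0,0,-0.38],[0,0,-0.42]], delta_rot=[[0,0,0],[0,0,0],[0,0,0],[0,0,0],[0,0,0]], claw=[0.4,0.4,0.4,0.4,0.4])

```text
t: 8.63
eef_pos: [478.4, 7.2, 28.6]
tcp_rot: [-3.139, -0.0, 1.506]
ft_force: [-0.5, 0.2, -0.1]
opening: 0.601
grip_force: 0.0
```

>>> arm_command(delta_pos=[[0,0,0],[0,0,0],[0,0,0],[0,0,0],[0,0,0]], delta_rot=[[0,0,0],[0,0,0],[0,0,0],[0,0,0],[0,0,0]], claw=[0.5,0.7,1,1,1])

```text
t: 9.05
eef_pos: [479.4, 7.4, 31.9]
tcp_rot: [3.14, 0.0, 1.506]
ft_force: [0.2, -0.1, 0.8]
opening: 0.308
grip_force: 0.0
```

>>> arm_command(delta_pos=[[0,0,0],[0,0,0],[0,0,0],[0,0,0],[0,0,0]], delta_rot=[[0,0,0],[0,0,0],[0,0,0],[0,0,0],[0,0,0]], claw=[1,1,1,1,1])

```text
t: 9.47
eef_pos: [479.2, 7.4, 31.3]
tcp_rot: [3.141, 0.0, 1.506]
ft_force: [0.2, 0.2, 5.7]
opening: 0.164
grip_force: 30.0
```

>>> arm_command(delta_pos=[[0,0,0.02],[0,0,0.1],[0,0,0.2],[0,0,0.32],[0,0,0.4]], delta_rot=[[0,0,0],[0,0,0],[0,0,0],[0,0,0],[0,0,0]], claw=[1,1,1,1,1])

```text
t: 9.88
eef_pos: [478.8, 7.5, 133.1]
tcp_rot: [3.141, 0.0, 1.506]
ft_force: [0.9, -1.4, -1.3]
opening: 0.161
grip_force: 30.0
```

>>> arm_command(delta_pos=[[0.008,0.05,0],[0.02,0.14,0],[0.034,0.26,0],[0.052,0.39,0],[0.07,0.523,0]], delta_rot=[[0,0,0],[0,0,0],[0,0,0],[0,0,0],[0,0,0]], claw=[1,1,1,1,1])

```text
t: 10.3
eef_pos: [496.1, 139.3, 131.1]
tcp_rot: [-3.141, 0.0, 1.505]
ft_force: [0.5, -0.5, -1.6]
opening: 0.162
grip_force: 30.0
```

>>> arm_command(delta_pos=[[0.018,0.13,0],[0.034,0.26,0],[0.052,0.39,0],[0.07,0.52,0],[0.09,0.64,0]], delta_rot=[[0,0,0],[0,0,0],[0,0,0],[0,0,0],[0,0,0]], claw=[1,1,1,1,1])

```text
t: 10.72
eef_pos: [518.3, 300.0, 130.9]
tcp_rot: [-3.141, 0.0, 1.506]
ft_force: [0.2, -0.4, -2.8]
opening: 0.164
grip_force: 30.0
```

>>> arm_command(delta_pos=[[0.016,0.12,0],[0.028,0.23,0],[0.038,0.32,0],[0.045,0.38,0],[0.048,0.407,0]], delta_rot=[[0,0,0],[0,0,0],[0,0,0],[0,0,0],[0,0,0]], claw=[1,1,1,1,1])

```text
t: 11.13
eef_pos: [530.3, 401.7, 130.5]
tcp_rot: [-3.141, 0.0, 1.507]
ft_force: [-0.3, -0.0, -0.9]
opening: 0.161
grip_force: 30.0
```

>>> arm_command(delta_pos=[[0,0,0],[0,0,-0.05],[0,0,-0.12],[0,0,-0.2],[0,0,-0.27]], delta_rot=[[0,0,0],[0,0,0],[0,0,0],[0,0,0],[0,0,0]], claw=[1,1,1,1,1])

```text
t: 11.55
eef_pos: [530.6, 398.3, 61.8]
tcp_rot: [-3.141, 0.001, 1.505]
ft_force: [-0.4, 0.3, -2.5]
opening: 0.165
grip_force: 30.0
```

>>> arm_command(delta_pos=[[0,0,-0.05],[0,0,-0.08],[0,0,-0.1],[0,0,-0.11],[0,0,-0.11]], delta_rot=[[0,0,0],[0,0,0],[0,0,0],[0,0,0],[0,0,0]], claw=[1,1,1,1,1])

```text
t: 11.97
eef_pos: [531.1, 399.8, 36.1]
tcp_rot: [3.141, -0.0, 1.506]
ft_force: [-0.4, -0.5, -1.4]
opening: 0.164
grip_force: 30.0
```

```bash
python3 - <<'E'
from h import *
s=state();print(s["eef_pos"],s["opening"],s["ft_force"])
u,v=px("side",[526,371,35]);shot("side",u-95,v-70,"place2");print(u,v)
E
```

```text
[531.08694227 399.82816384  36.05698865] 0.1637175366630547 [-0.35748859 -0.53891318 -1.37771678]
192.70661364201712 159.8904515132003
```

View pics/place2.png

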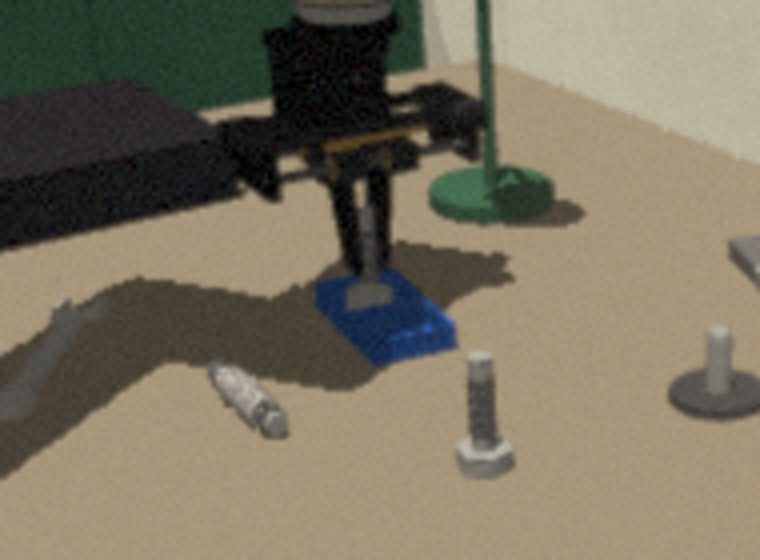

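Bolt sits in the far blue compartment (368,295). Release and fetch the second plain bolt.

>>> arm_command(delta_pos=[[0,0,0],[0,0,0],[0,0,0],[0,0,0],[0,0,0]], delta_rot=[[0,0,0],[0,0,0],[0,0,0],[0,0,0],[0,0,0]], claw=[0.8,0.75,0.7,0.6,0.5])

```text
t: 12.43
eef_pos: [531.0, 400.0, 36.2]
tcp_rot: [3.141, -0.0, 1.506]
ft_force: [-0.6, -0.9, -0.4]
opening: 0.387
grip_force: 0.0
```

>>> arm_command(delta_pos=[[0,0,0],[0,0,0.06],[0,0,0.16],[0,0,0.28],[0,0,0.4]], delta_rot=[[0,0,0],[0,0,0],[0,0,0],[0,0,0],[0,0,0]], claw=[0.5,0.5,0.5,0.5,0.5])

```text
t: 12.85
eef_pos: [530.6, 399.7, 136.7]
tcp_rot: [-3.141, 0.001, 1.506]
ft_force: [1.1, -0.8, 0.1]
opening: 0.498
grip_force: 0.0
```

>>> arm_command(delta_pos=[[-0.01,-0.05,0],[-0.04,-0.15,0],[-0.07,-0.27,0],[-0.1,-0.39,0],[-0.136,-0.51,0]], delta_rot=[[0,0,0],[0,0,0],[0,0,0],[0,0,0],[0,0,0]], claw=[0.4,0.4,0.4,0.4,0.4])

```text
t: 13.27
eef_pos: [496.4, 271.3, 136.0]
tcp_rot: [3.141, -0.0, 1.506]
ft_force: [0.5, 0.0, -0.2]
opening: 0.602
grip_force: 0.0
```

>>> arm_command(delta_pos=[[-0.03,-0.13,0],[-0.07,-0.27,0],[-0.11,-0.41,0],[-0.136,-0.51,0],[-0.136,-0.51,0]], delta_rot=[[0,0,0],[0,0,0],[0,0,0],[0,0,0],[0,0,0]], claw=[0.4,0.4,0.4,0.4,0.4])

```text
t: 13.68
eef_pos: [461.5, 141.7, 136.1]
tcp_rot: [-3.141, 0.001, 1.503]
ft_force: [0.7, -0.0, -0.5]
opening: 0.601
grip_force: 0.0
```

>>> arm_command(delta_pos=[[0,0,-0.06],[0,0,-0.16],[0,0,-0.28],[0,0,-0.38],[0,0,-0.42]], delta_rot=[[0,0,0],[0,0,0],[0,0,0],[0,0,0],[0,0,0]], claw=[0.4,0.4,0.4,0.4,0.4])

```text
t: 14.1
eef_pos: [462.1, 145.1, 28.5]
tcp_rot: [-3.139, 0.001, 1.506]
ft_force: [-0.7, 0.1, -0.7]
opening: 0.597
grip_force: 0.0
```

>>> arm_command(delta_pos=[[0,0,0],[0,0,0],[0,0,0],[0,0,0],[0,0,0]], delta_rot=[[0,0,0],[0,0,0],[0,0,0],[0,0,0],[0,0,0]], claw=[0.5,0.7,1,1,1])

```text
t: 14.52
eef_pos: [463.4, 145.1, 32.0]
tcp_rot: [3.139, -0.0, 1.506]
ft_force: [-0.0, -0.9, 0.7]
opening: 0.304
grip_force: 0.0
```

>>> arm_command(delta_pos=[[0,0,0],[0,0,0],[0,0,0],[0,0,0],[0,0,0]], delta_rot=[[0,0,0],[0,0,0],[0,0,0],[0,0,0],[0,0,0]], claw=[1,1,1,1,1])

```text
t: 14.93
eef_pos: [463.1, 145.0, 31.3]
tcp_rot: [3.141, -0.0, 1.506]
ft_force: [0.1, 0.7, 6.7]
opening: 0.16
grip_force: 30.0
```

>>> arm_command(delta_pos=[[0,0,0.02],[0,0,0.1],[0,0,0.2],[0,0,0.32],[0,0,0.4]], delta_rot=[[0,0,0],[0,0,0],[0,0,0],[0,0,0],[0,0,0]], claw=[1,1,1,1,1])

```text
t: 15.35
eef_pos: [462.9, 145.0, 133.1]
tcp_rot: [3.141, -0.0, 1.506]
ft_force: [-0.3, 0.5, -0.6]
opening: 0.163
grip_force: 30.0
```

>>> arm_command(delta_pos=[[0.01,0.04,0],[0.035,0.12,0],[0.065,0.22,0],[0.095,0.32,0],[0.125,0.424,0]], delta_rot=[[0,0,0],[0,0,0],[0,0,0],[0,0,0],[0,0,0]], claw=[1,1,1,1,1])

```text
t: 15.77
eef_pos: [494.0, 252.2, 130.1]
tcp_rot: [-3.141, 0.0, 1.505]
ft_force: [1.3, -1.3, -2.2]
opening: 0.165
grip_force: 30.0
```

>>> arm_command(delta_pos=[[0.03,0.1,0],[0.058,0.2,0],[0.08,0.28,0],[0.097,0.335,0],[0.105,0.36,0]], delta_rot=[[0,0,0],[0,0,0],[0,0,0],[0,0,0],[0,0,0]], claw=[1,1,1,1,1])

```text
t: 16.18
eef_pos: [520.1, 342.9, 129.6]
tcp_rot: [-3.14, 0.001, 1.507]
ft_force: [-0.4, -0.2, -2.1]
opening: 0.163
grip_force: 30.0
```

>>> arm_command(delta_pos=[[0,0,0],[0,0,-0.05],[0,0,-0.12],[0,0,-0.2],[0,0,-0.27]], delta_rot=[[0,0,0],[0,0,0],[0,0,0],[0,0,0],[0,0,0]], claw=[1,1,1,1,1])

```text
t: 16.6
eef_pos: [519.9, 339.8, 62.2]
tcp_rot: [-3.141, 0.001, 1.505]
ft_force: [-0.2, 0.6, -1.7]
opening: 0.165
grip_force: 30.0
```

>>> arm_command(delta_pos=[[0,0,-0.05],[0,0,-0.08],[0,0,-0.1],[0,0,-0.11],[0,0,-0.11]], delta_rot=[[0,0,0],[0,0,0],[0,0,0],[0,0,0],[0,0,0]], claw=[1,1,1,1,1])

```text
t: 17.02
eef_pos: [520.5, 340.8, 35.9]
tcp_rot: [3.141, -0.0, 1.506]
ft_force: [0.2, -0.2, -0.9]
opening: 0.164
grip_force: 30.0
```

>>> arm_command(delta_pos=[[0,0,0],[0,0,0],[0,0,0],[0,0,0],[0,0,0]], delta_rot=[[0,0,0],[0,0,0],[0,0,0],[0,0,0],[0,0,0]], claw=[0.8,0.75,0.7,0.6,0.5])

```text
t: 17.43
eef_pos: [520.5, 341.0, 36.3]
tcp_rot: [3.141, -0.0, 1.506]
ft_force: [0.8, -0.5, -0.3]
opening: 0.383
grip_force: 0.0
```

>>> arm_command(delta_pos=[[0,0,0],[0,0,0.06],[0,0,0.16],[0,0,0.28],[0,0,0.4]], delta_rot=[[0,0,0],[0,0,0],[0,0,0],[0,0,0],[0,0,0]], claw=[0.5,0.5,0.5,0.5,0.5])

```text
t: 17.85
eef_pos: [520.1, 340.7, 136.7]
tcp_rot: [-3.141, 0.001, 1.506]
ft_force: [-0.0, -0.3, 0.2]
opening: 0.498
grip_force: 0.0
```

```bash
python3 - <<'E'
from h import *
s=state();print(s["eef_pos"],s["opening"],s["ft_force"])
u,v=px("side",[526,371,35]);shot("side",u-95,v-70,"rel3");print(u,v)
E
```

```text
[520.07095696 340.73340457 136.74313017] 0.49758807666486193 [-0.01831964 -0.3424097   0.23606283]
192.70661364201712 159.8904515132003
```

View pics/rel3.png

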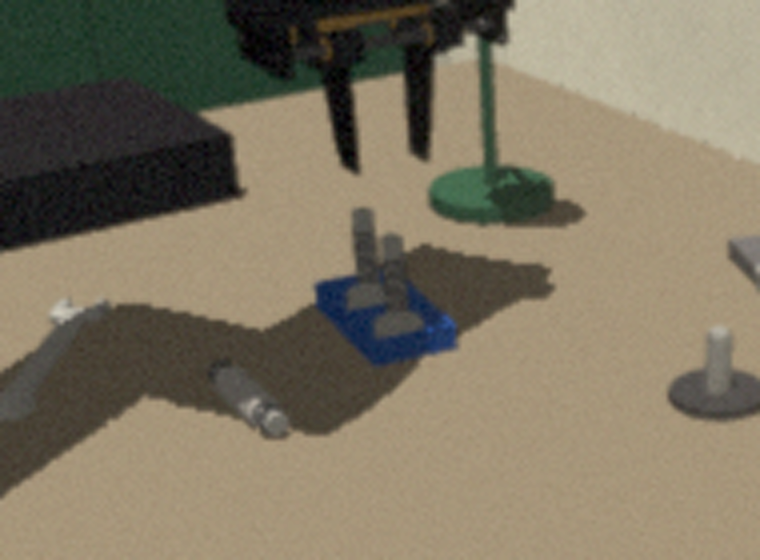

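Both plain bolts stand upright, one per compartment. Next the brass nut.

>>> arm_command(delta_pos=[[-0.01,-0.08,0],[-0.03,-0.22,0],[-0.05,-0.37,0],[-0.07,-0.53,0],[-0.093,-0.683,0]], delta_rot=[[0,0,0],[0,0,0],[0,0,0],[0,0,0],[0,0,0]], claw=[0,0,0,0,0])

```text
t: 18.32
eef_pos: [496.6, 168.7, 135.9]
tcp_rot: [3.141, -0.0, 1.507]
ft_force: [1.0, -0.3, -0.2]
opening: 0.794
grip_force: 0.0
```

>>> arm_command(delta_pos=[[-0.02,-0.14,0],[-0.04,-0.28,0],[-0.06,-0.42,0],[-0.08,-0.56,0],[-0.094,-0.683,0]], delta_rot=[[0,0,0],[0,0,0],[0,0,0],[0,0,0],[0,0,0]], claw=[0,0,0,0,0])

```text
t: 18.73
eef_pos: [473.0, -2.4, 136.0]
tcp_rot: [3.141, 0.0, 1.506]
ft_force: [1.2, -0.2, -0.4]
opening: 0.998
grip_force: 0.0
```

>>> arm_command(delta_pos=[[-0.02,-0.15,0],[-0.045,-0.31,0],[-0.07,-0.48,0],[-0.085,-0.61,0],[-0.093,-0.682,0]], delta_rot=[[0,0,0],[0,0,0],[0,0,0],[0,0,0],[0,0,0]], claw=[0,0,0,0,0])

```text
t: 19.15
eef_pos: [449.9, -174.4, 136.0]
tcp_rot: [3.141, 0.001, 1.504]
ft_force: [0.3, 0.9, 0.1]
opening: 1.002
grip_force: 0.0
```

>>> arm_command(delta_pos=[[0,0,-0.05],[0,0,-0.13],[0,0,-0.22],[0,0,-0.31],[0,0,-0.38]], delta_rot=[[0,0,0],[0,0,0],[0,0,0],[0,0,0],[0,0,0]], claw=[0,0,0,0,0])

```text
t: 19.57
eef_pos: [450.1, -171.1, 39.6]
tcp_rot: [-3.141, -0.0, 1.506]
ft_force: [-0.9, -0.4, -0.1]
opening: 1.0
grip_force: 0.0
```

```bash
python3 - <<'E'
from h import *
s=state();print(s["eef_pos"],s["opening"],s["ft_force"])
u,v=px("side",[450,-171,35]);shot("side",u-95,v-70,"nut");print(u,v)
print(((px("side",[450.5,-171,14])-[int(u-95),int(v-70)]+.5)*4))
E
```

```text
[ 450.09433169 -171.0594474    39.57487466] 1.0002341366816039 [-0.90054497 -0.40106727 -0.12950716]
300.3901118213236 252.04568814019896
[382.43420799 316.11539645]
```

View pics/nut.png

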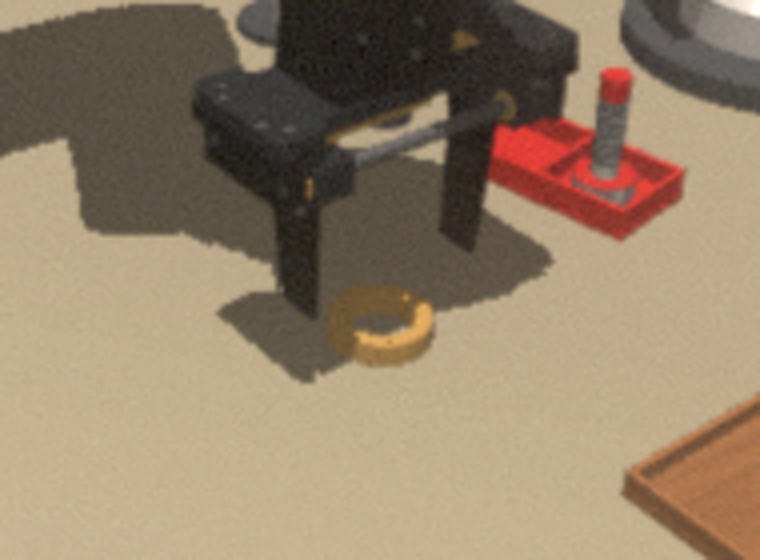

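>>> arm_command(delta_pos=[[0,0,-0.05],[0,0,-0.09],[0,0,-0.12],[0,0,-0.14],[0,0,-0.15]], delta_rot=[[0,0,0],[0,0,0],[0,0,0],[0,0,0],[0,0,0]], claw=[0,0,0,0,0])

```text
t: 20.03
eef_pos: [450.4, -171.0, 3.1]
tcp_rot: [-3.141, -0.0, 1.506]
ft_force: [-0.4, -0.5, -0.6]
opening: 0.997
grip_force: 0.0
```

>>> arm_command(delta_pos=[[0,0,0],[0,0,0],[0,0,0],[0,0,0],[0,0,0]], delta_rot=[[0,0,0],[0,0,0],[0,0,0],[0,0,0],[0,0,0]], claw=[0.3,1,1,1,1])

```text
t: 20.45
eef_pos: [450.5, -171.1, 3.7]
tcp_rot: [3.141, 0.0, 1.506]
ft_force: [0.5, -0.2, 0.5]
opening: 0.709
grip_force: 0.0
```

>>> arm_command(delta_pos=[[0,0,0],[0,0,0],[0,0,0],[0,0,0],[0,0,0]], delta_rot=[[0,0,0],[0,0,0],[0,0,0],[0,0,0],[0,0,0]], claw=[1,1,1,1,1])

```text
t: 20.87
eef_pos: [450.5, -171.1, 3.6]
tcp_rot: [3.141, 0.0, 1.506]
ft_force: [-0.4, 0.4, 3.3]
opening: 0.55
grip_force: 30.0
```

>>> arm_command(delta_pos=[[0,0,0.02],[0,0,0.1],[0,0,0.2],[0,0,0.3],[0,0,0.36]], delta_rot=[[0,0,0],[0,0,0],[0,0,0],[0,0,0],[0,0,0]], claw=[1,1,1,1,1])

```text
t: 21.28
eef_pos: [450.5, -171.1, 95.5]
tcp_rot: [3.141, 0.0, 1.506]
ft_force: [-0.1, 0.2, -1.4]
opening: 0.553
grip_force: 30.0
```

>>> arm_command(delta_pos=[[0.04,0.06,0],[0.11,0.17,0],[0.19,0.3,0],[0.28,0.44,0],[0.381,0.594,0]], delta_rot=[[0,0,0],[0,0,0],[0,0,0],[0,0,0],[0,0,0]], claw=[1,1,1,1,1])

```text
t: 21.7
eef_pos: [543.5, -24.7, 93.7]
tcp_rot: [-3.141, -0.0, 1.505]
ft_force: [1.0, -0.6, -0.6]
opening: 0.548
grip_force: 30.0
```

>>> arm_command(delta_pos=[[0.09,0.14,0],[0.18,0.28,0],[0.27,0.42,0],[0.34,0.53,0],[0.381,0.594,0]], delta_rot=[[0,0,0],[0,0,0],[0,0,0],[0,0,0],[0,0,0]], claw=[1,1,1,1,1])

```text
t: 22.12
eef_pos: [639.4, 125.6, 93.3]
tcp_rot: [3.142, -0.0, 1.508]
ft_force: [-0.2, -0.7, -0.3]
opening: 0.552
grip_force: 30.0
```

>>> arm_command(delta_pos=[[0,0,0],[0,0,0],[0,0,-0.04],[0,0,-0.08],[0,0,-0.1]], delta_rot=[[0,0,0],[0,0,0],[0,0,0],[0,0,0],[0,0,0]], claw=[1,1,1,1,1])

```text
t: 22.53
eef_pos: [637.4, 121.1, 66.7]
tcp_rot: [-3.139, 0.0, 1.504]
ft_force: [0.7, 0.3, -1.2]
opening: 0.553
grip_force: 30.0
```

```bash
python3 - <<'E'
from h import *
s=state();print(s["eef_pos"],s["opening"],s["ft_force"])
u,v=px("side",[641,126,45]);shot("side",u-50,v-38,"post",100,75);u,v=int(u-50),int(v-38)
for n,z in(("nut",65),("nut top",79),("base",0),("post",52)):print(n,(px("side",[641,126,z])-[u,v]+.5)*4)
E
```

```text
[637.41917434 121.08104458  66.66208263] 0.553249539166311 [ 0.65390985  0.29450658 -1.23999322]
nut [205.08901832 130.38755872]
nut top [205.45634642 111.01953615]
base [203.43943684 217.36465452]
post [204.7518311  148.16635032]
```

View pics/post.png

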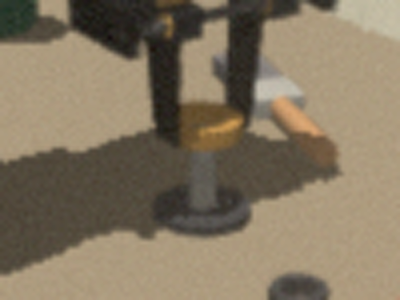

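>>> arm_command(delta_pos=[[0,0,0],[0,0,0],[0,0,0],[0,0,0],[0,0,0]], delta_rot=[[0,0,0],[0,0,0],[0,0,0],[0,0,0],[0,0,0]], claw=[1,1,1,1,1])

```text
t: 23.0
eef_pos: [638.6, 122.2, 68.7]
tcp_rot: [3.141, -0.0, 1.506]
ft_force: [-0.3, -0.2, -1.2]
opening: 0.554
grip_force: 30.0
```

```bash
python3 - <<'E'
from h import *
s=state();print(s["eef_pos"],s["opening"],s["ft_force"])
u,v=px("side",[641,126,45]);shot("side",u-50,v-38,"post2",100,75);u,v=int(u-50),int(v-38)
im=cv2.imread("pics/post2.png");cv2.imwrite("pics/post2.png",cv2.resize(im,(800,600)))
for n,z in(("nut bot",65),("nut top",79),("base",8),("post",52)):print(n,(px("side",[641,126,z])-[u,v]+.5)*8)
E
```

```text
[638.60084079 122.23861574  68.74670708] 0.5539183630799085 [-0.34934696 -0.23277527 -1.20996342]
nut bot [410.17803665 260.77511744]
nut top [410.91269285 222.0390723 ]
base [407.27529479 413.82730644]
post [409.5036622  296.33270065]
```

View pics/post2.png

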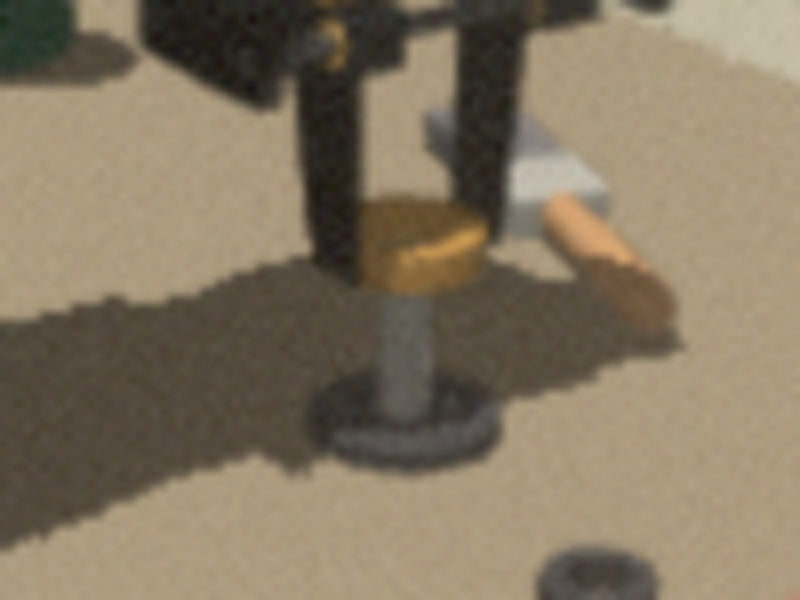

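The nut (centre ≈(411,247)) hangs over the post (405,~300), a few mm short because a row was clipped; I correct and lower.

>>> arm_command(delta_pos=[[0.005,0.008,0],[0.01,0.016,0],[0.01,0.016,-0.02],[0.01,0.016,-0.05],[0.01,0.016,-0.08]], delta_rot=[[0,0,0],[0,0,0],[0,0,0],[0,0,0],[0,0,0]], claw=[1,1,1,1,1])

```text
t: 23.47
eef_pos: [640.9, 126.3, 47.6]
tcp_rot: [-3.142, 0.0, 1.506]
ft_force: [0.2, 0.2, -0.7]
opening: 0.55
grip_force: 30.0
```

>>> arm_command(delta_pos=[[0,0,-0.03],[0,0,-0.06],[0,0,-0.08],[0,0,-0.1],[0,0,-0.11]], delta_rot=[[0,0,0],[0,0,0],[0,0,0],[0,0,0],[0,0,0]], claw=[1,1,1,1,1])

```text
t: 23.88
eef_pos: [640.7, 126.2, 20.0]
tcp_rot: [-3.141, 0.0, 1.506]
ft_force: [0.1, 0.7, -0.1]
opening: 0.55
grip_force: 30.0
```

>>> arm_command(delta_pos=[[0,0,-0.01],[0,0,-0.02],[0,0,-0.03],[0,0,-0.035],[0,0,-0.035]], delta_rot=[[0,0,0],[0,0,0],[0,0,0],[0,0,0],[0,0,0]], claw=[1,1,1,1,1])

```text
t: 24.3
eef_pos: [640.9, 126.3, 12.0]
tcp_rot: [-3.142, 0.0, 1.506]
ft_force: [0.5, -0.1, -1.3]
opening: 0.551
grip_force: 30.0
```

>>> arm_command(delta_pos=[[0,0,0],[0,0,0],[0,0,0],[0,0,0],[0,0,0]], delta_rot=[[0,0,0],[0,0,0],[0,0,0],[0,0,0],[0,0,0]], claw=[0.4,0.35,0.3,0.25,0.2])

```text
t: 24.72
eef_pos: [641.1, 126.3, 12.3]
tcp_rot: [3.141, -0.0, 1.506]
ft_force: [-0.0, -0.2, 0.2]
opening: 0.766
grip_force: 0.0
```

>>> arm_command(delta_pos=[[0,0,0],[0,0,0.06],[0,0,0.18],[0,0,0.33],[0,0,0.48]], delta_rot=[[0,0,0],[0,0,0],[0,0,0],[0,0,0],[0,0,0]], claw=[0.2,0.2,0.2,0.2,0.2])

```text
t: 25.13
eef_pos: [640.5, 126.2, 133.0]
tcp_rot: [-3.14, 0.0, 1.506]
ft_force: [0.8, -0.8, 1.0]
opening: 0.799
grip_force: 0.0
```

```bash
python3 - <<'E'
from h import *
s=state();print(s["eef_pos"],s["opening"],s["ft_force"])
u,v=px("side",[600,180,45]);shot("side",u-95,v-70,"post3")
E
```

```text
[640.47227967 126.20616368 133.01166418] 0.7991768324386244 [ 0.83774004 -0.78111568  0.98128673]
```

View pics/post3.png

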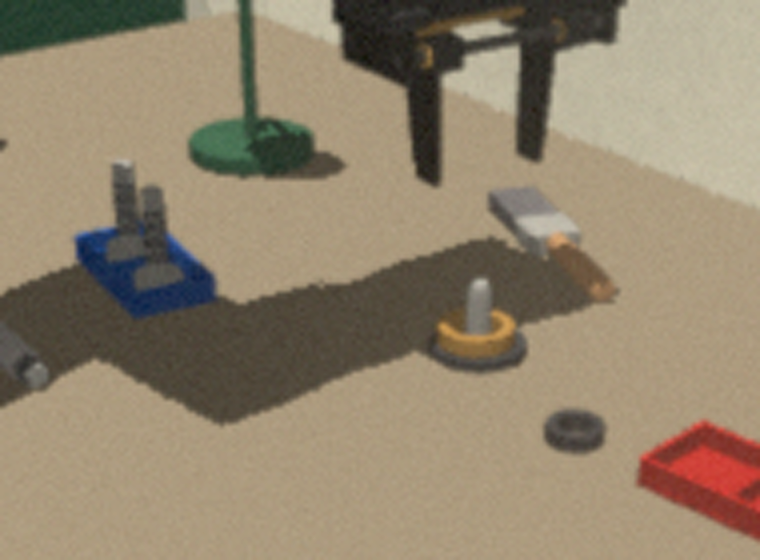

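The nut (477,335) lies flat on the base around the post. Now the gauge.

>>> arm_command(delta_pos=[[-0.06,0.04,0],[-0.16,0.113,0],[-0.27,0.19,0],[-0.39,0.276,0],[-0.514,0.364,0]], delta_rot=[[0,0,0],[0,0,0],[0,0,0],[0,0,0],[0,0,0]], claw=[0.3,0.4,0.4,0.4,0.4])

```text
t: 25.6
eef_pos: [511.3, 217.7, 132.1]
tcp_rot: [3.141, -0.0, 1.505]
ft_force: [-0.0, 0.3, 0.4]
opening: 0.604
grip_force: 0.0
```

>>> arm_command(delta_pos=[[-0.12,0.085,0],[-0.24,0.17,0],[-0.36,0.255,0],[-0.46,0.327,0],[-0.514,0.365,0]], delta_rot=[[0,0,0],[0,0,0],[0,0,0],[0,0,0],[0,0,0]], claw=[0.4,0.4,0.4,0.4,0.4])

```text
t: 26.02
eef_pos: [381.3, 309.8, 132.3]
tcp_rot: [-3.141, 0.0, 1.507]
ft_force: [-1.2, -0.1, 0.8]
opening: 0.596
grip_force: 0.0
```

>>> arm_command(delta_pos=[[0,0,-0.03],[0,0,-0.11],[0,0,-0.2],[0,0,-0.28],[0,0,-0.34]], delta_rot=[[0,0,0],[0,0,0],[0,0,0],[0,0,0],[0,0,0]], claw=[0.4,0.4,0.4,0.4,0.4])

```text
t: 26.43
eef_pos: [384.4, 307.9, 45.4]
tcp_rot: [-3.141, 0.0, 1.505]
ft_force: [-0.3, 0.4, -0.4]
opening: 0.596
grip_force: 0.0
```

```bash
python3 - <<'E'
from h import *
s=state();print(s["eef_pos"],s["opening"],s["ft_force"])
u,v=px("side",[384,308,20]);shot("side",u-95,v-70,"g1")
E
```

```text
[384.40442612 307.88900768  45.35998356] 0.5961049332462544 [-0.29247031  0.43769902 -0.3806243 ]
```

View pics/g1.png

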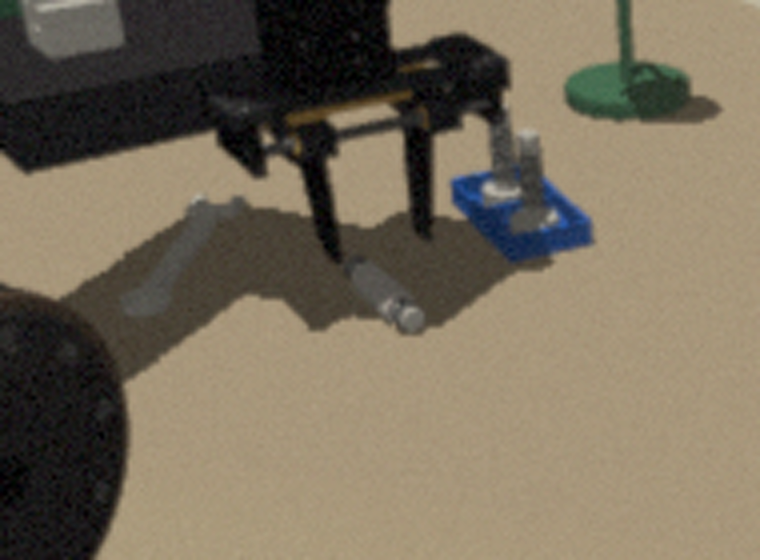

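>>> arm_command(delta_pos=[[0,0,-0.05],[0,0,-0.1],[0,0,-0.14],[0,0,-0.16],[0,0,-0.17]], delta_rot=[[0,0,0],[0,0,0],[0,0,0],[0,0,0],[0,0,0]], claw=[0.4,0.4,0.4,0.4,0.4])

```text
t: 26.9
eef_pos: [384.2, 308.2, 4.1]
tcp_rot: [-3.141, 0.0, 1.505]
ft_force: [-0.2, 0.3, -0.3]
opening: 0.601
grip_force: 0.0
```

>>> arm_command(delta_pos=[[0,0,0],[0,0,0],[0,0,0],[0,0,0],[0,0,0]], delta_rot=[[0,0,0],[0,0,0],[0,0,0],[0,0,0],[0,0,0]], claw=[0.5,0.8,1,1,1])

```text
t: 27.32
eef_pos: [384.1, 308.6, 5.1]
tcp_rot: [3.141, -0.0, 1.506]
ft_force: [-0.8, -0.4, 0.8]
opening: 0.305
grip_force: 0.0
```

>>> arm_command(delta_pos=[[0,0,0],[0,0,0],[0,0,0],[0,0,0],[0,0,0]], delta_rot=[[0,0,0],[0,0,0],[0,0,0],[0,0,0],[0,0,0]], claw=[1,1,1,1,1])

```text
t: 27.73
eef_pos: [384.0, 308.6, 4.9]
tcp_rot: [3.141, -0.0, 1.506]
ft_force: [-1.0, -0.4, 6.3]
opening: 0.231
grip_force: 30.0
```

>>> arm_command(delta_pos=[[0,0,0.02],[0,0,0.1],[0,0,0.2],[0,0,0.32],[0,0,0.4]], delta_rot=[[0,0,0],[0,0,0],[0,0,0],[0,0,0],[0,0,0]], claw=[1,1,1,1,1])

```text
t: 28.15
eef_pos: [384.0, 308.5, 106.7]
tcp_rot: [3.141, -0.0, 1.506]
ft_force: [1.1, -0.2, -1.6]
opening: 0.229
grip_force: 30.0
```

>>> arm_command(delta_pos=[[0.03,-0.08,0],[0.07,-0.19,0],[0.11,-0.3,0],[0.155,-0.42,0],[0.2,-0.545,0]], delta_rot=[[0,0,-0.03],[0,0,-0.07],[0,0,-0.11],[0,0,-0.153],[0,0,-0.198]], claw=[1,1,1,1,1])

```text
t: 28.57
eef_pos: [434.0, 171.1, 104.9]
tcp_rot: [-3.142, 0.0, 1.192]
ft_force: [0.5, 0.4, -1.7]
opening: 0.228
grip_force: 30.0
```

>>> arm_command(delta_pos=[[0.03,-0.109,0],[0.06,-0.218,0],[0.09,-0.327,0],[0.12,-0.436,0],[0.15,-0.545,0]], delta_rot=[[0,0,-0.04],[0,0,-0.08],[0,0,-0.12],[0,0,-0.16],[0,0,-0.198]], claw=[1,1,1,1,1])

```text
t: 28.98
eef_pos: [471.4, 34.6, 104.7]
tcp_rot: [-3.141, 0.0, 0.881]
ft_force: [0.9, 0.7, -2.0]
opening: 0.231
grip_force: 30.0
```

>>> arm_command(delta_pos=[[0.016,-0.109,0],[0.032,-0.218,0],[0.048,-0.327,0],[0.064,-0.436,0],[0.08,-0.545,0]], delta_rot=[[0,0,-0.04],[0,0,-0.08],[0,0,-0.12],[0,0,-0.16],[0,0,-0.198]], claw=[1,1,1,1,1])

```text
t: 29.4
eef_pos: [491.2, -101.6, 104.7]
tcp_rot: [-3.141, 0.0, 0.57]
ft_force: [0.5, -0.6, -2.5]
opening: 0.23
grip_force: 30.0
```

>>> arm_command(delta_pos=[[0.016,-0.109,0],[0.032,-0.218,0],[0.048,-0.327,0],[0.064,-0.436,0],[0.08,-0.545,0]], delta_rot=[[0,0,-0.04],[0,0,-0.08],[0,0,-0.12],[0,0,-0.16],[0,0,-0.198]], claw=[1,1,1,1,1])

```text
t: 29.82
eef_pos: [511.2, -237.8, 104.6]
tcp_rot: [-3.141, 0.001, 0.258]
ft_force: [0.7, -0.3, -2.3]
opening: 0.227
grip_force: 30.0
```

>>> arm_command(delta_pos=[[0.012,-0.13,0],[0.024,-0.26,0],[0.036,-0.38,0],[0.045,-0.49,0],[0.05,-0.545,0]], delta_rot=[[0,0,-0.045],[0,0,-0.09],[0,0,-0.135],[0,0,-0.175],[0,0,-0.198]], claw=[1,1,1,1,1])

```text
t: 30.23
eef_pos: [523.7, -375.6, 104.4]
tcp_rot: [3.141, -0.0, -0.054]
ft_force: [0.5, 0.7, -3.0]
opening: 0.228
grip_force: 30.0
```

>>> arm_command(delta_pos=[[0,0,0],[0,0,-0.04],[0,0,-0.1],[0,0,-0.15],[0,0,-0.18]], delta_rot=[[0,0,0],[0,0,0],[0,0,0],[0,0,0],[0,0,0]], claw=[1,1,1,1,1])

```text
t: 30.65
eef_pos: [523.5, -370.9, 57.6]
tcp_rot: [-3.14, 0.002, -0.047]
ft_force: [0.1, 0.1, -2.2]
opening: 0.226
grip_force: 30.0
```

```bash
python3 - <<'E'
from h import *
s=state();print(s["eef_pos"],s["tcp_rot"],s["opening"],s["ft_force"])
u,v=px("side",[523,-372,30]);shot("side",u-95,v-70,"g2")
E
```

```text
[ 523.45276847 -370.91641029   57.64916011] [-3.13986321e+00  2.18173921e-03 -4.74303001e-02] 0.22599607285339102 [ 0.06960168  0.13645831 -2.18065077]
```

View pics/g2.png

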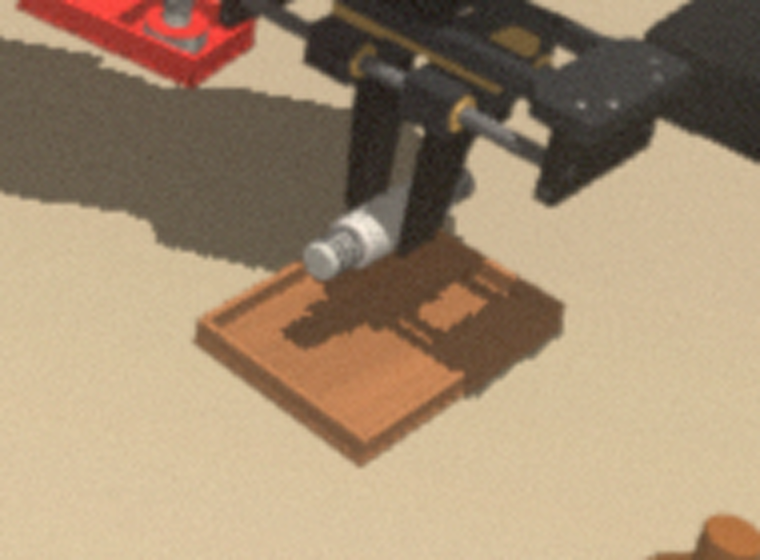

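Gauge is aligned with the oak tray (tray about (380,340), gauge parallel to its long side). Lower, release, retreat.

>>> arm_command(delta_pos=[[0,0,-0.04],[0,0,-0.08],[0,0,-0.12],[0,0,-0.14],[0,0,-0.155]], delta_rot=[[0,0,0],[0,0,0],[0,0,0],[0,0,0],[0,0,0]], claw=[1,1,1,1,1])

```text
t: 31.12
eef_pos: [523.8, -372.5, 19.9]
tcp_rot: [-3.141, 0.001, -0.049]
ft_force: [-0.5, 0.6, -1.0]
opening: 0.227
grip_force: 30.0
```

>>> arm_command(delta_pos=[[0,0,-0.015],[0,0,-0.03],[0,0,-0.04],[0,0,-0.045],[0,0,-0.045]], delta_rot=[[0,0,0],[0,0,0],[0,0,0],[0,0,0],[0,0,0]], claw=[1,1,1,1,1])

```text
t: 31.53
eef_pos: [523.9, -372.7, 9.5]
tcp_rot: [-3.142, 0.0, -0.049]
ft_force: [-0.2, 0.8, -3.0]
opening: 0.227
grip_force: 30.0
```

>>> arm_command(delta_pos=[[0,0,0],[0,0,0],[0,0,0],[0,0,0],[0,0,0]], delta_rot=[[0,0,0],[0,0,0],[0,0,0],[0,0,0],[0,0,0]], claw=[0.74,0.7,0.65,0.6,0.56])

```text
t: 31.95
eef_pos: [524.1, -372.8, 9.9]
tcp_rot: [3.141, -0.0, -0.049]
ft_force: [-0.6, -0.7, -0.4]
opening: 0.413
grip_force: 0.0
```

>>> arm_command(delta_pos=[[0,0,0],[0,0,0.06],[0,0,0.18],[0,0,0.33],[0,0,0.48]], delta_rot=[[0,0,0],[0,0,0],[0,0,0],[0,0,0],[0,0,0]], claw=[0.56,0.56,0.56,0.56,0.56])

```text
t: 32.37
eef_pos: [523.6, -372.4, 130.5]
tcp_rot: [-3.141, 0.001, -0.049]
ft_force: [-0.0, -0.8, 0.6]
opening: 0.441
grip_force: 0.0
```

>>> arm_command(delta_pos=[[0,0,0.1],[0,0,0.2],[0,0,0.3],[0,0,0.36],[0,0,0.4]], delta_rot=[[0,0,0],[0,0,0],[0,0,0],[0,0,0],[0,0,0]], claw=[0.4,0.2,0,0,0])

```text
t: 32.78
eef_pos: [524.3, -372.9, 231.9]
tcp_rot: [3.14, -0.002, -0.049]
ft_force: [-0.4, 0.1, -0.4]
opening: 0.736
grip_force: 0.0
```

```bash
python3 - <<'E'
from h import *
s=state();print(s["eef_pos"],s["opening"],s["ft_force"])
cv2.imwrite("pics/end.png",cv2.convertScaleAbs(cv2.resize(read_camera("side")[100:400,130:530,::-1],(800,600),interpolation=cv2.INTER_CUBIC),alpha=1.3))
E
```

```text
[ 524.26600768 -372.93385241  231.91065186] 0.7362860048321795 [-0.43741992  0.13354573 -0.44203132]
```

View pics/end.png

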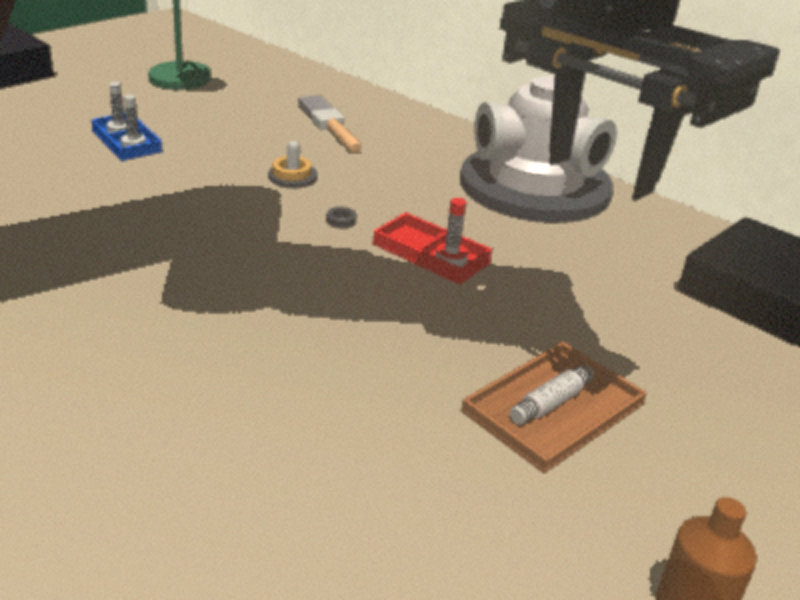

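Everything is in place: bolts upright in blue (128,130) and red (456,240), nut on its stand (293,168), gauge flat in oak (552,395), ring untouched (341,216).

```bash
python3 -c "
from cell import *
print(job_done())"
```

```text
the job is handed in; nothing more can be done
None
```

I sorted everything in the order asked and handed the job in at about 33 s: the final picture shows all three bolts upright in their trays, the nut flat on its stand and the gauge flat in the oak tray, with the setting ring left alone and the gripper open and clear.

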